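# Load the flattening press

### The arm

A 6-joint arm with a two-finger parallel gripper is mounted at the origin on a cart in front of the work surface, level with it; the furniture and walls round the work are solid. World frame = base frame: x ahead of the robot, y to its left, z up, the work surface at z = 0. Lengths are in m, angles in rad, forces in N, time in s.
With the tool pointing down it reaches from about 0.35 to 0.975 m from the base axis. Payload 4.9 kg.
Tool frame: the origin (TCP) lies midway between the tips of the shut fingers; the grasp point (between the pads) lies 19 mm behind it (manip.pinch_z is the x of the grasp point in the tool frame, in m); x points along the fingers, y is the direction in which the jaws open and shut, and the axes are right-handed (so a half turn about x gives the same grasp; the last joint's range is limited). The gripper opens to 85 mm and grips with 20 to 120 N. Pads are 22 mm wide; open, the fingers measure 114 mm over their backs; the gripper's body (76 mm by 85 mm) begins 54 mm behind the grasp point. The pads swing forward as they close: fully open they stand 13 mm farther back than shut.
Start: joints at [-1.466, 0.053, 1.613, -0, 1.476, -0.119], TCP at [0.139, -0.609, 0.231] pointing down, gripper open.
Joint ranges: [-3.01, 3.01], [-1.01, 2.22], [0.06, 2.58], [-1.02, 4.17], [0.09, 2.62], [-3.14, 3.14]. Speed limits (rad/s): [2.57, 2.57, 3.14, 3.14, 3.14, 3.14].

### API

Orientations are given as a unit quaternion [w, x, y, z].
In Python, from plant import sensors, cams, workorder, manip gives the robot as it stands.
- The arm moves only by the tool drive_tool, never from a script. Its argument "series" is a list of rows, each an object of numbers: "x", "y", "z": the shift along the tool's x, y, z in units of 25 mm (1.0 is 25 mm); "ax", "ay", "az": the turn, a rotation vector about the tool's x, y, z in units of 5 degrees (1.0 is 5 degrees). A call has 1 to 5 rows; each row is the pose to reach, as a shift and turn from the pose commanded when the call began, along the tool's axes at that moment; what a row does not reach only later rows make up. A row lasts 1/12 s, in which the tool goes at most 41.7 mm and 7.16 degrees, less where a joint would pass 70% of its speed; a pose out of reach is approached as far as the arm can. A call with a gripper value outside its range is refused whole. "hand" is the opening, from 0 (shut) to 1 (fully open), set as the call begins (left out, the last holds). The fingers move at their own pace and stop on an object; the grip force is fixed at half the most. Time passes only in rows, so rows that repeat a pose let the fingers close. It gives the time, the measured TCP pose, the force and the opening at its end, in the units of the state.
- sensors.state(): the state, without advancing time (a new reading comes with each control period).
- cams.grab_frame(name): name is "scene" or "top" or "wrist"; returns a dict with "img" (480x640x3 uint8, blue, green, red), "camera_matrix" (3x3 intrinsics, pixels), "cam_to_world" (4x4, takes a point from camera to world coordinates). Camera axes: x right, y down, z forward; pixel columns grow to the right and rows downward; lengths in m; the calibration is good to about 2 mm. The wrist camera is an equidistant fisheye: a pixel r from the principal point sees the ray r / f radians off the axis. A picture is of the moment at which its call begins. There is no depth.
- workorder.job_done(): hands the job in, once; it reports no verdict.
The state is a dict: "time": time; "joint_pos": joint angles; "joint_vel": joint speeds; "joint_efforts": joint torques, N m; "tool_pos": TCP position; "tool_rot": TCP orientation; "contact_force": force on the tool from outside, world axes, zero at the start; "ft_torque": the same for the moment, N m; "gripper_width": opening from 0.0 (shut) to 1.0 (fully open).
Only numpy, scipy, OpenCV 4.12 (cv2) and the standard library are available. Lean on these libraries where they do the work, as an engineer would, in place of code of your own. Each camera call takes 0.05 s, during which the arm holds its last target.

### The job

Take just the top board off the stack of plywood boards and load it into the low press: lay it lengthwise on the open front of the base, slide it in under the steel bridge and push it fully home against the stop at the far end, lying flat. Leave the other two boards stacked on their slatted rack, and do not knock the things standing about.

Things in the scene. Friction and masses are not known exactly. Their poses are not given: they have to be found in the camera images.
- top_board_mid (a point): The top one of three identical plain plywood boards, 160 x 54 x 14 mm, about 90 g, stacked flat on the duckboard. Point: the centre of the board, half-way through its thickness. x along its 160 mm length, y across its 54 mm width, z up (its thickness). Either end may go first.
- middle_board_mid (a point): The board directly under the top one, same size and axes. Point: its centre.
- bottom_board_mid (a point): The lowest board of the stack, same size and axes, lying on the duckboard. Point: its centre.
- duckboard: Low slatted rack of pale wood, 190 x 100 mm and 20 mm high, fixed to the table; the stack lies on its slats. Origin: centre of its underside; x along its length, as the boards lie, to within about 5 degrees.
- press: Low flattening press fixed to the table: wooden base 205 x 130 mm, 12 mm thick (x = -103 to +102), with a steel bridge over its far part. Origin: under the base, below the centre of a board that is home. x points the way a board is pushed in (away from the robot, within about 20 degrees), y left, z up. The base in front of the bridge, x = -103 to -10, is open above and at the sides.
- press_mouth (a point): Centre of the mouth under the bridge's front edge, at x = -10, y = 0, z = 22 mm of the press; axes as the press's. The channel behind it is 60 mm wide between two aluminium cheeks and 20 mm high (z = 12 to 32), and runs 90 mm to the face of the wooden stop that closes it. The bridge's top is at z = 40; two fixed hand screws on it, 55 mm behind the mouth, reach z = 60.
- press_home (a point): Where the centre of the board is when it lies flat on the base of the press, fully home against the stop: in the press's frame x = 0, y = 0, z = 19 mm. Axes as the press's. The board then still sticks out 70 mm in front of the bridge.
- dye_pot_mid (a point): A bystander: the small round dye pot with a black lid, 54 mm across, 44 mm high, standing loose on the table. Point: on its axis, 22 mm above its underside.
- thread_mid (a point): A bystander: the cone of undyed thread, 60 mm across, 82 mm high, standing loose on the table. Point: on its axis, 41 mm above its underside.
- green_bottle_mid (a point): A bystander: the squeeze bottle with the nozzle, pale green with a blue top, 67 mm across, 193 mm high, standing loose on the table. Point: on its axis, 96 mm above its underside.
- cup_mid (a point): A bystander: the clear plastic cup, 70 mm across, 81 mm high, standing loose on the table. Point: on its axis, 40 mm above its underside.

How it is judged:
By the outcome, as a careful person would: the job done as asked, in the order asked, and still so for the second after the job is handed in, with the robot touching nothing.
It also fails if it takes over 46 s, if anything falls off the work surface, if the arm or the gripper's body presses on something with over 40 N, if the wrist force passes 120 N, or if a joint passes its speed limit or range.

## Working session

There is one attempt and no reset: what is moved stays moved. The work goes in short steps, Python scripts to look and compute and a tool call to move; the robot and the scene stay as the last step left them, time stands still between calls to the robot, and variables do not carry over. Pictures are saved under pics/ and viewed, and the job is handed in when it is done.

Besides the shell and the picture viewer there is one more tool, called after "Call:" as a command line: name --argument value ..., lists and objects as JSON in quotes. drive_tool: Moves the arm, as the interface text tells. Its arguments: {"type":"object","properties":{"series":{"type":"array","items":{"type":"object","properties":{"x":{"type":"number"},"y":{"type":"number"},"z":{"type":"number"},"ax":{"type":"number"},"ay":{"type":"number"},"az":{"type":"number"}}}},"hand":{"type":"number"}},"required":["series"]}

```bash
ls; mkdir -p pics; python3 - <<'E'
from plant import sensors,cams,manip
import cv2,numpy as np
print(sensors.state(), manip.pinch_z)
for n in("scene","top","wrist"):
    f=cams.grab_frame(n); cv2.imwrite(f"pics/{n}0.png",f["img"]); np.savez(f"pics/{n}0.npz",**f); print(n,f["camera_matrix"].round(1).tolist(),f["cam_to_world"].round(4).tolist())
E
```

```text
pics
{'time': 0.0, 'joint_pos': array([-1.46600817e+00,  5.33459065e-02,  1.61426798e+00, -1.69239232e-06,
        1.47601857e+00, -1.19026583e-01]), 'joint_vel': array([ 0.00177927,  0.00074578, -0.00158989,  0.00039679, -0.00096725,
        0.00159552]), 'joint_efforts': array([-4.08384412e-04, -3.93682337e+01, -3.70180070e+01, -9.47489843e-05,
        6.95703246e-03, -3.24923597e-06]), 'tool_pos': array([ 0.13863802, -0.60879691,  0.23008536]), 'tool_rot': array([ 0.07824425,  0.70268793,  0.07968658, -0.70267885]), 'contact_force': array([0.546892  , 0.29480115, 0.01609226]), 'ft_torque': array([ 0.04365681, -0.04609704,  0.04506267]), 'gripper_width': 0.9954688166800956} -0.0187
scene [[473.7, 0.0, 312.7], [0.0, 473.7, 247.2], [0.0, 0.0, 1.0]] [[0.8347, -0.2879, 0.4695, 0.2059], [-0.5506, -0.4169, 0.7232, -0.714], [-0.0125, -0.8621, -0.5065, 0.5979], [0.0, 0.0, 0.0, 1.0]]
top [[607.4, 0.0, 327.1], [0.0, 607.4, 232.5], [0.0, 0.0, 1.0]] [[0.0021, -0.9875, 0.1573, 0.4854], [-1.0, -0.0007, 0.0089, -0.0171], [-0.0087, -0.1574, -0.9875, 1.1122], [0.0, 0.0, 0.0, 1.0]]
wrist [[371.6, 0.0, 320.0], [0.0, 371.6, 241.2], [0.0, 0.0, 1.0]] [[0.2215, -0.9218, -0.3182, 0.221], [-0.9752, -0.2101, -0.0699, -0.5894], [-0.0024, 0.3258, -0.9455, 0.3728], [0.0, 0.0, 0.0, 1.0]]
```

View pics/top0.png

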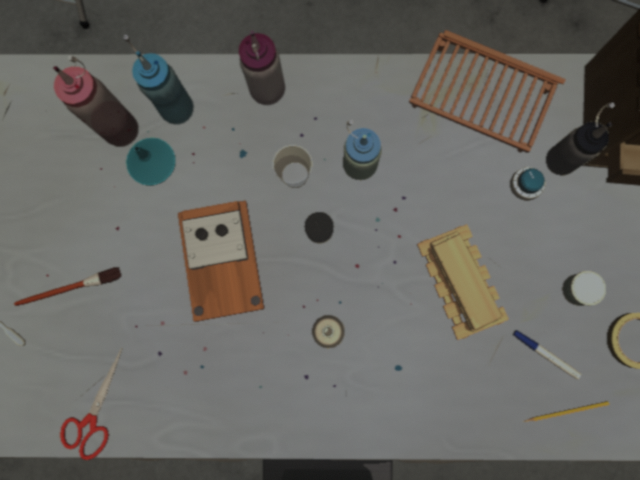

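View pics/scene0.png

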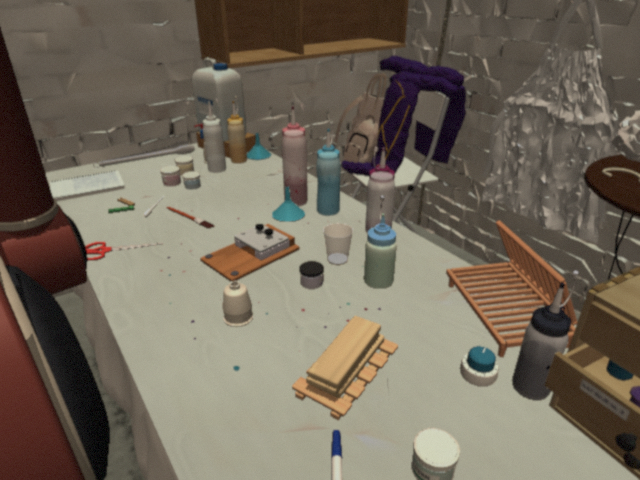

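View pics/wrist0.png

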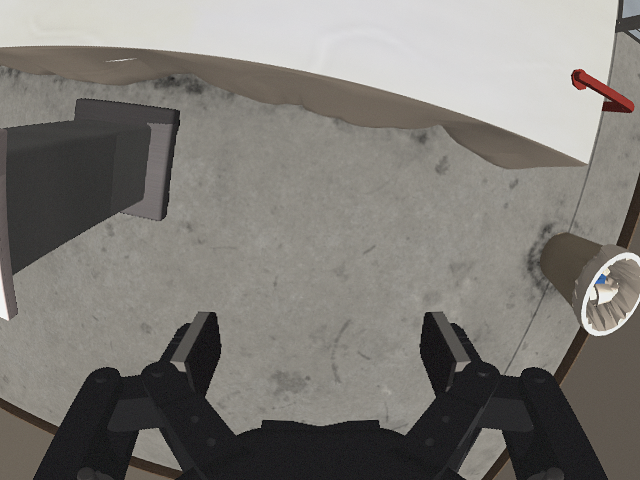

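The top view shows the stack at about (467,285), the press at (220,262), the cone at (328,331), the pot at (319,227), the cup at (293,166) and the green bottle at (362,150). I'll zoom in on the stack and the press next.

```bash
python3 - <<'E'
import cv2,numpy as np
im=cv2.imread("pics/top0.png")
a=cv2.resize(im[215:350,405:525],None,fx=4,fy=4,interpolation=cv2.INTER_CUBIC)
b=cv2.resize(im[195:330,170:280],None,fx=4,fy=4,interpolation=cv2.INTER_CUBIC)
c=np.zeros((540,480+440,3),np.uint8);c=np.hstack([a,b])
c=cv2.convertScaleAbs(c,alpha=1.4);c=cv2.resize(c,(800,int(540*800/920)))
cv2.imwrite("pics/crop.png",c)
s=cv2.imread("pics/scene0.png")[300:420,285:405]
cv2.imwrite("pics/crops.png",cv2.resize(s,None,fx=4,fy=4,interpolation=cv2.INTER_CUBIC))
E
```

```text
(no output)
```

View pics/crop.png

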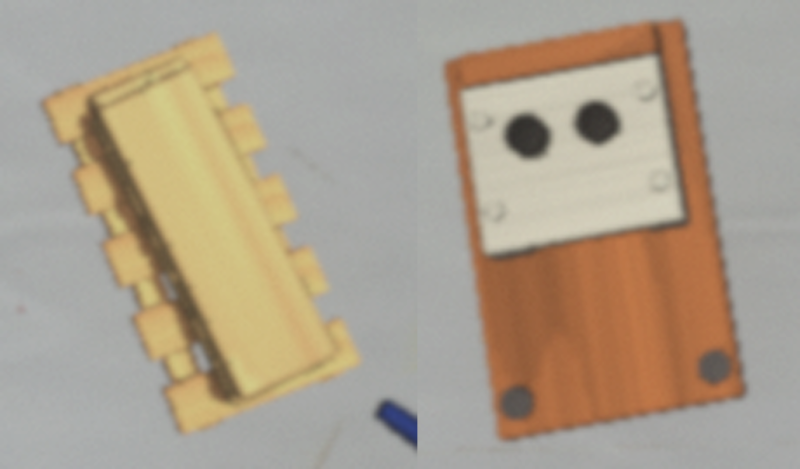

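View pics/crops.png

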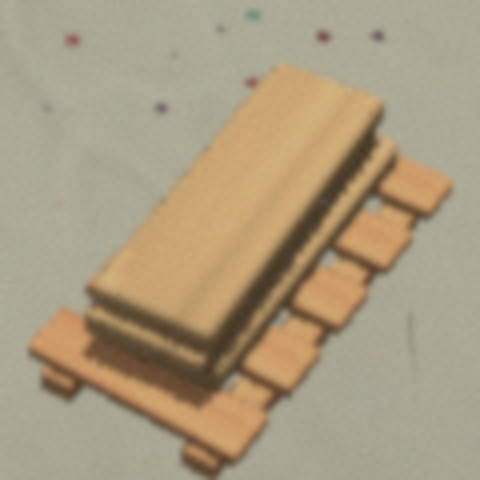

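```bash
cat > h.py <<'E'
import numpy as np,cv2
def ray(npz,p,z):
    f=np.load(npz) if isinstance(npz,str) else npz;K=f["camera_matrix"];T=f["cam_to_world"]
    p=np.atleast_2d(np.array(p,float)); d=np.c_[(p-K[:2,2])/K[0,0],np.ones(len(p))]@T[:3,:3].T
    o=T[:3,3]; return o+d*((z-o[2])/d[:,2])[:,None]
def fit(model,pts):  # 2D rigid
    model=np.array(model);pts=np.array(pts)[:,:2];mc=model.mean(0);pc=pts.mean(0)
    H=(model-mc).T@(pts-pc);t=np.arctan2(H[0,1]-H[1,0],H[0,0]+H[1,1])
    R=np.array([[np.cos(t),-np.sin(t)],[np.sin(t),np.cos(t)]]);o=pc-R@mc
    return o,t,(model@R.T+o-pts)
E
python3 - <<'E'
from h import *
s=800/920*4
L=np.array([(98,110),(190,68),(337,352),(240,397)])/s+[405,215]
B=(np.array([(447,62),(684,20),(745,395),(502,438)])-[417.4,0])/s+[170,195]
G=(np.array([(487,256),(686,219)])-[417.4,0])/s+[170,195]
o,t,e=fit([(.08,.027),(.08,-.027),(-.08,-.027),(-.08,.027)],ray("pics/top0.npz",L,.062));print("board",o,np.degrees(t),e*1e3)
o,t,e=fit([(.102,.065),(.102,-.065),(-.103,-.065),(-.103,.065)],ray("pics/top0.npz",B,.012));print("press",o,np.degrees(t),e*1e3)
R=np.array([[np.cos(t),-np.sin(t)],[np.sin(t),np.cos(t)]])
print("bridge front in press",((ray("pics/top0.npz",G,.040)[:,:2]-o)@R)*1e3)
# scene view
S=np.array([(88,290),(212,337),(383,103),(282,62)])/4+[285,300]
print(ray("pics/scene0.npz",S,.062))
o2,t2,e=fit([(-.08,.027),(-.08,-.027),(.08,-.027),(.08,.027)],ray("pics/scene0.npz",S,.062));print("board sc",o2,np.degrees(t2),e*1e3)
for n,p,z in(("pot",(319,227),.044),("cone",(328,331),.08),("cup",(293,165),.04),("bottle",(362,143),.16)):print(n,ray("pics/top0.npz",p,z)[0])
E
```

```text
board [ 0.56778041 -0.24914177] 25.16750538045658 [[ 0.84111999  1.76688129]
 [ 2.48405646 -0.4383123 ]
 [-1.14961573 -0.92714314]
 [-2.17556072 -0.40142585]]
press [0.61017726 0.18663067] 10.34457470905694 [[ 1.631332    1.41573921]
 [ 2.15892982 -0.93843412]
 [-1.35938391 -1.5883145 ]
 [-2.43087791  1.11100941]]
bridge front in press [[ -9.95337703  51.67812619]
 [ -9.33898089 -51.30573151]]
[[ 0.48556281 -0.26197542  0.062     ]
 [ 0.51098452 -0.30808577  0.062     ]
 [ 0.65156865 -0.240956    0.062     ]
 [ 0.63275085 -0.19395553  0.062     ]]
board sc [ 0.57021671 -0.25124318] 25.182030342215924 [[ 0.76867928  1.12653426]
 [-1.67627499 -1.63098664]
 [ 2.53327468 -0.68147242]
 [-1.62567897  1.1859248 ]]
pot [0.66543054 0.00700281 0.044     ]
cone [ 0.48245418 -0.00965737  0.08      ]
cup [0.78054761 0.05492282 0.04      ]
bottle [ 0.78433131 -0.06491452  0.16      ]
```

```bash
cat >> h.py <<'E'
from scipy.spatial.transform import Rotation as Ro
def delta(cur_p,cur_q,tgt_p,yaw):
    """tool pointing down, jaws (tool y) across direction yaw(deg). prints units"""
    R=Ro.from_quat(np.r_[cur_q[1:],cur_q[0]])
    best=None
    for k in(0,180):
        a=np.radians(yaw+90+k); y=np.array([np.cos(a),np.sin(a),0]);x=np.array([0,0,-1.]);z=np.cross(x,y)
        T=Ro.from_matrix(np.c_[x,y,z]); rv=(R.inv()*T).as_rotvec()
        if best is None or np.linalg.norm(rv)<np.linalg.norm(best):best=rv
    sh=R.inv().apply(np.array(tgt_p)-cur_p)/.025
    return sh.round(2),(np.degrees(best)/5).round(2)
E
python3 - <<'E'
from h import *
from plant import sensors
s=sensors.state();p,q=s["tool_pos"],s["tool_rot"]
print(Ro.from_quat(np.r_[q[1:],q[0]]).as_matrix().round(3))
print(delta(p,q,[.528,-.269,.16],25.2))
E
```

```text
[[-0.     0.222 -0.975]
 [ 0.002 -0.975 -0.222]
 [-1.    -0.002 -0.   ]]
(array([  2.83,  -9.8 , -18.2 ]), array([-2.48, -0.  ,  0.02]))
```

Call:
drive_tool --series '[{"x":0,"y":-0.65,"z":-1.2},{"x":0.2,"y":-1.3,"z":-2.4},{"x":0.4,"y":-2,"z":-3.6},{"x":0.6,"y":-2.6,"z":-4.8},{"x":0.8,"y":-3.3,"z":-6}]' --hand 1

```text
schema error: expected keys x, y, z, ax, ay, az
```

Call:
drive_tool --series '[{"x":0.2,"y":-0.65,"z":-1.2},{"x":0.4,"y":-1.3,"z":-2.4},{"x":0.6,"y":-2,"z":-3.6},{"x":0.8,"y":-2.6,"z":-4.8},{"x":1,"y":-3.3,"z":-6}]'

```text
schema error: expected keys x, y, z, ax, ay, az
```

Call:
drive_tool --series '[{"x":0.2,"y":-0.65,"z":-1.2,"ax":-0.5},{"x":0.4,"y":-1.3,"z":-2.4,"ax":-1},{"x":0.6,"y":-2,"z":-3.6,"ax":-1.5},{"x":0.8,"y":-2.6,"z":-4.8,"ax":-2},{"x":1,"y":-3.2,"z":-6,"ax":-2.5}]'

```text
schema error: expected keys x, y, z, ax, ay, az
```

All six keys are required in every row.

Call:
drive_tool --series '[{"x":0,"y":-0.65,"z":-1.2,"ax":0,"ay":0,"az":0},{"x":0.2,"y":-1.3,"z":-2.4,"ax":0,"ay":0,"az":0},{"x":0.4,"y":-2,"z":-3.6,"ax":0,"ay":0,"az":0},{"x":0.6,"y":-2.6,"z":-4.8,"ax":0,"ay":0,"az":0},{"x":0.8,"y":-3.3,"z":-6,"ax":0,"ay":0,"az":0}]' --hand 1

```text
time: 0.57
tool_pos: [0.2675, -0.4945, 0.2107]
tool_rot: [-0.079, -0.703, -0.079, 0.703]
contact_force: [-0.1, -0.4, 0.5]
gripper_width: 0.998
```

Call:
drive_tool --series '[{"x":0.2,"y":-0.65,"z":-1.2,"ax":0,"ay":0,"az":0},{"x":0.4,"y":-1.3,"z":-2.4,"ax":0,"ay":0,"az":0},{"x":0.6,"y":-2,"z":-3.6,"ax":0,"ay":0,"az":0},{"x":0.8,"y":-2.6,"z":-4.8,"ax":0,"ay":0,"az":0},{"x":1,"y":-3.3,"z":-6,"ax":0,"ay":0,"az":0}]'

```text
time: 0.98
tool_pos: [0.3956, -0.3806, 0.1859]
tool_rot: [-0.079, -0.703, -0.079, 0.703]
contact_force: [0.6, -0.4, 0.1]
gripper_width: 0.999
```

Call:
drive_tool --series '[{"x":0.2,"y":-0.65,"z":-1.2,"ax":-0.5,"ay":0,"az":0},{"x":0.4,"y":-1.3,"z":-2.4,"ax":-1,"ay":0,"az":0},{"x":0.6,"y":-2,"z":-3.6,"ax":-1.5,"ay":0,"az":0},{"x":0.8,"y":-2.6,"z":-4.8,"ax":-2,"ay":0,"az":0},{"x":1,"y":-3.2,"z":-6.2,"ax":-2.5,"ay":0,"az":0}]'

```text
time: 1.4
tool_pos: [0.5285, -0.2681, 0.1607]
tool_rot: [-0.156, -0.69, -0.156, 0.69]
contact_force: [1.0, -0.1, -0.1]
gripper_width: 1.0
```

```bash
python3 - <<'E'
from plant import sensors,cams
import cv2,numpy as np
f=cams.grab_frame("wrist"); cv2.imwrite("pics/w1.png",f["img"]); np.savez("pics/w1.npz",**f)
from h import *
s=sensors.state();print(delta(s["tool_pos"],s["tool_rot"],[.528,-.269,.0445],25.2),s["tool_pos"])
E
```

```text
(array([4.61, 0.12, 0.27]), array([ 0.11, -0.04,  0.03])) [ 0.53261436 -0.26379059  0.15969634]
```

View pics/w1.png

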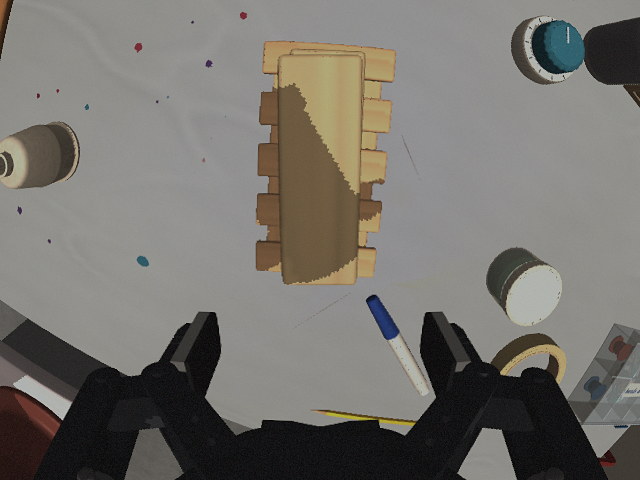

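The wrist view shows the top board with corners at about (279,55), (364,55), (357,284) and (282,283). I'll measure it with the fisheye model.

```bash
cat >> h.py <<'E'
def fray(f,p,z):
    f=np.load(f) if isinstance(f,str) else f
    K=f["camera_matrix"];T=f["cam_to_world"];d=np.atleast_2d(np.array(p,float))-K[:2,2];r=np.linalg.norm(d,axis=1);th=r/K[0,0]
    v=np.c_[d/r[:,None]*np.sin(th)[:,None],np.cos(th)]@T[:3,:3].T;o=T[:3,3]
    return o+v*((z-o[2])/v[:,2])[:,None]
E
python3 - <<'E'
from h import *
P=fray("pics/w1.npz",[(279,56),(364,55),(357,284),(282,284)],.062);print(P)
o,t,e=fit([(.08,.027),(.08,-.027),(-.08,-.027),(-.08,.027)],P);print(o,np.degrees(t),e*1e3)
from plant import sensors
s=sensors.state()
g=o-.045*np.array([np.cos(t),np.sin(t)]);print(g,delta(s["tool_pos"],s["tool_rot"],[*g,.0445],np.degrees(t)),s["tool_pos"])
E
```

```text
[[ 0.63047086 -0.18980787  0.062     ]
 [ 0.65425341 -0.23817323  0.062     ]
 [ 0.51138942 -0.30466663  0.062     ]
 [ 0.48815736 -0.25581507  0.062     ]]
[ 0.57106776 -0.2471157 ] 25.012978103048418 [[ 1.6776298   0.98577472]
 [ 0.72754822  0.41569058]
 [-1.40238526 -0.74267935]
 [-1.00279276 -0.65878596]]
[ 0.53028822 -0.26614276] (array([4.61, 0.06, 0.14]), array([ 0.15, -0.04,  0.03])) [ 0.53261436 -0.26379059  0.15969634]
```

Call:
drive_tool --series '[{"x":1,"y":0.1,"z":0.2,"ax":0.1,"ay":0,"az":0},{"x":2,"y":0.1,"z":0.2,"ax":0.1,"ay":0,"az":0},{"x":3,"y":0.1,"z":0.2,"ax":0.1,"ay":0,"az":0},{"x":3.6,"y":0.1,"z":0.2,"ax":0.1,"ay":0,"az":0},{"x":3.6,"y":0.1,"z":0.2,"ax":0.1,"ay":0,"az":0}]' --hand 1

```text
time: 1.87
tool_pos: [0.5216, -0.2718, 0.0662]
tool_rot: [-0.15, -0.688, -0.154, 0.693]
contact_force: [-1.5, 1.2, -0.3]
gripper_width: 0.994
```

```bash
python3 - <<'E'
from plant import sensors,cams
import cv2,numpy as np
f=cams.grab_frame("wrist"); cv2.imwrite("pics/w2.png",f["img"]); np.savez("pics/w2.npz",**f)
from h import *
s=sensors.state();print(delta(s["tool_pos"],s["tool_rot"],[.529,-.267,.0445],25.1),s["tool_pos"])
E
```

```text
(array([ 0.97, -0.1 , -0.32]), array([-0.06,  0.03,  0.05])) [ 0.52285195 -0.27276093  0.06870183]
```

View pics/w2.png

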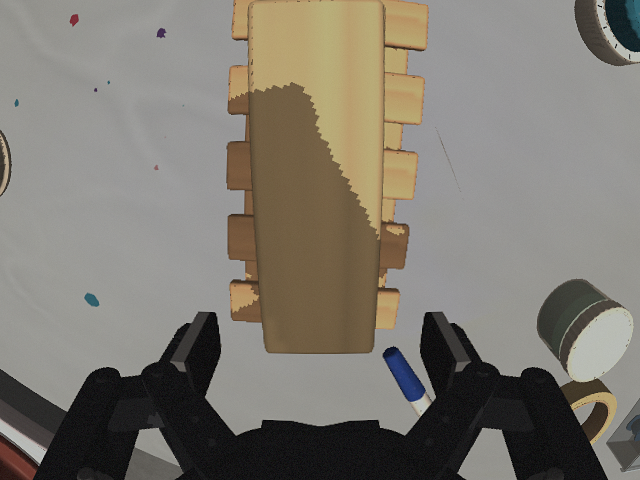

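The board is centred between the fingers, midpoint about column 320. I'll descend now.

Call:
drive_tool --series '[{"x":0.3,"y":0,"z":-0.2,"ax":0,"ay":0,"az":0},{"x":0.6,"y":0,"z":-0.2,"ax":0,"ay":0,"az":0},{"x":0.9,"y":0,"z":-0.2,"ax":0,"ay":0,"az":0},{"x":0.95,"y":0,"z":-0.2,"ax":0,"ay":0,"az":0},{"x":0.95,"y":0,"z":-0.2,"ax":0,"ay":0,"az":0}]' --hand 1

```text
time: 2.33
tool_pos: [0.5288, -0.2716, 0.047]
tool_rot: [-0.152, -0.69, -0.152, 0.691]
contact_force: [0.7, -0.4, -0.6]
gripper_width: 0.999
```

```bash
python3 - <<'E'
from plant import sensors,cams
import cv2,numpy as np
f=cams.grab_frame("wrist"); cv2.imwrite("pics/w3.png",f["img"]); np.savez("pics/w3.npz",**f)
f=cams.grab_frame("scene"); cv2.imwrite("pics/s3.png",f["img"])
from h import *
s=sensors.state();print(delta(s["tool_pos"],s["tool_rot"],[.529,-.267,.0445],25.1),s["tool_pos"],s["contact_force"])
E
```

```text
(array([ 0.13, -0.18, -0.08]), array([-0.06, -0.  , -0.  ])) [ 0.5292154  -0.27196503  0.0478474 ] [ 0.69247697 -0.12972229  0.83834962]
```

View pics/w3.png

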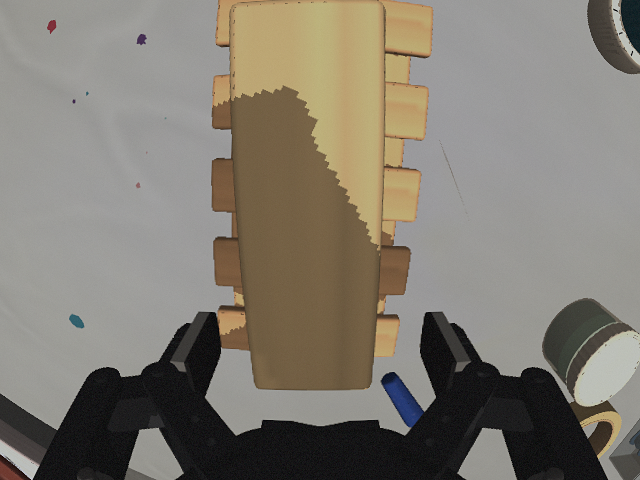

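Call:
drive_tool --series '[{"x":0.1,"y":-0.12,"z":0,"ax":0,"ay":0,"az":0},{"x":0.1,"y":-0.12,"z":0,"ax":0,"ay":0,"az":0},{"x":0.1,"y":-0.12,"z":0,"ax":0,"ay":0,"az":0}]' --hand 1

```text
time: 2.68
tool_pos: [0.5277, -0.2689, 0.045]
tool_rot: [-0.152, -0.691, -0.152, 0.691]
contact_force: [-0.0, 0.1, -0.8]
gripper_width: 0.997
```

Call:
drive_tool --series '[{"x":0,"y":0,"z":0,"ax":0,"ay":0,"az":0},{"x":0,"y":0,"z":0,"ax":0,"ay":0,"az":0},{"x":0,"y":0,"z":0,"ax":0,"ay":0,"az":0},{"x":0,"y":0,"z":0,"ax":0,"ay":0,"az":0},{"x":0,"y":0,"z":0,"ax":0,"ay":0,"az":0}]' --hand 0.4

```text
time: 3.1
tool_pos: [0.5283, -0.2695, 0.0457]
tool_rot: [0.152, 0.691, 0.152, -0.69]
contact_force: [0.3, -0.9, 3.8]
gripper_width: 0.613
```

```bash
python3 - <<'E'
from plant import sensors,cams
import cv2,numpy as np
f=cams.grab_frame("wrist"); cv2.imwrite("pics/w4.png",f["img"]); np.savez("pics/w4.npz",**f)
f=cams.grab_frame("scene"); cv2.imwrite("pics/s4.png",cv2.resize(f["img"][250:430,240:460],None,fx=3,fy=3))
s=sensors.state();print(s["tool_pos"],s["contact_force"],s["gripper_width"])
E
```

```text
[ 0.52830001 -0.26944998  0.04571024] [ 0.2884807  -0.24709033  3.43615822] 0.612581561162595
```

View pics/s4.png

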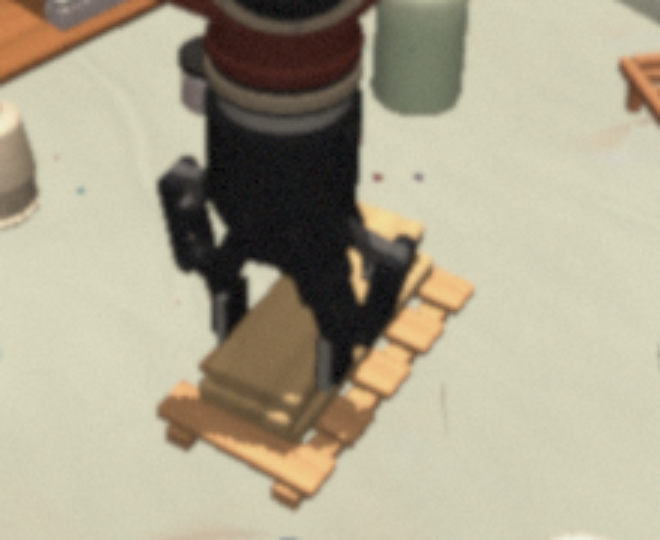

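View pics/w4.png

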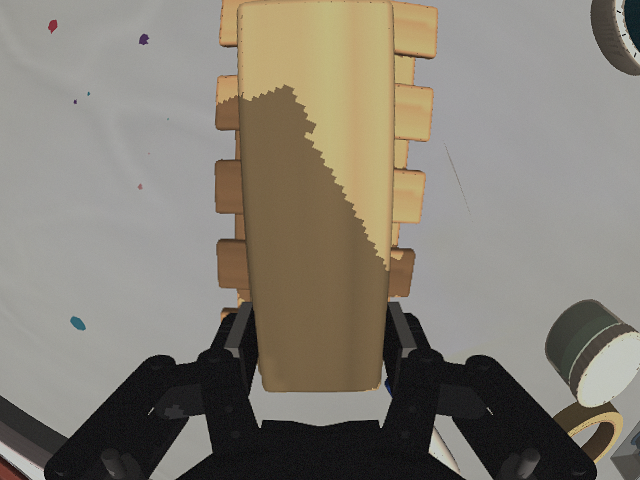

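Call:
drive_tool --series '[{"x":0,"y":0,"z":0,"ax":0,"ay":0,"az":0},{"x":-0.1,"y":0,"z":0,"ax":0,"ay":0,"az":0},{"x":-0.3,"y":0,"z":0,"ax":0,"ay":0,"az":0},{"x":-0.6,"y":0,"z":0,"ax":0,"ay":0,"az":0},{"x":-0.8,"y":0,"z":0,"ax":0,"ay":0,"az":0}]' --hand 0.4

```text
time: 3.62
tool_pos: [0.5277, -0.269, 0.0655]
tool_rot: [-0.152, -0.69, -0.152, 0.691]
contact_force: [-0.0, -0.1, -0.8]
gripper_width: 0.616
```

```bash
python3 - <<'E'
from plant import sensors,cams
import cv2,numpy as np
f=cams.grab_frame("wrist"); cv2.imwrite("pics/w5.png",f["img"]); np.savez("pics/w5.npz",**f)
f=cams.grab_frame("scene"); cv2.imwrite("pics/s5.png",cv2.resize(f["img"][250:430,240:460],None,fx=3,fy=3))
s=sensors.state();print(s["tool_pos"],s["contact_force"],s["gripper_width"])
E
```

```text
[ 0.52856448 -0.26958686  0.0665509 ] [-0.36754468  0.7216483  -0.95079782] 0.6149464831987735
```

View pics/s5.png

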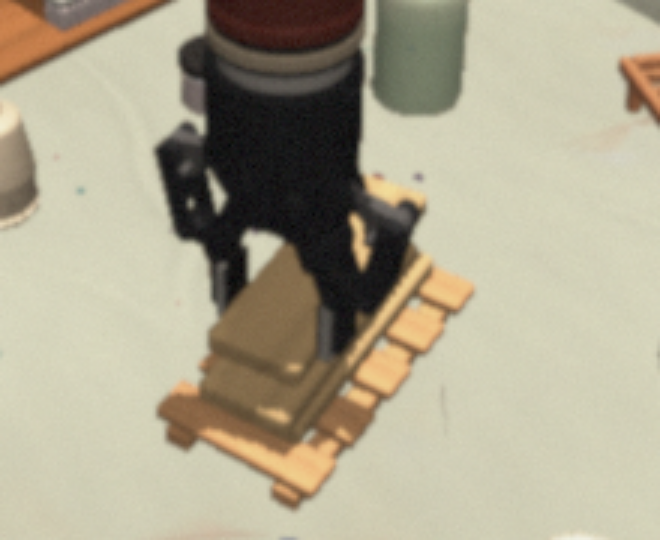

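View pics/w5.png

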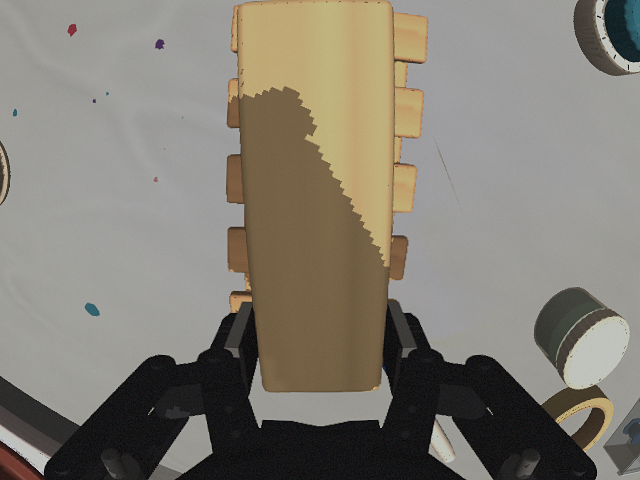

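Only the top board was lifted. The other two stayed on the rack. In the wrist view its near corners are at (263,391) and (380,390), and the far edge is at row 1 or so.

```bash
python3 - <<'E'
from h import *
P=fray("pics/w5.npz",[(242,2),(391,1),(380,389),(263,391)],.0828);print(P)
o,t,e=fit([(.08,.027),(.08,-.027),(-.08,-.027),(-.08,.027)],P);print(o,np.degrees(t),e*1e3)
from plant import sensors
s=sensors.state();p,q=s["tool_pos"],s["tool_rot"]
M=Ro.from_quat(np.r_[q[1:],q[0]]).as_matrix();print(M.round(3))
f=-M[:2,2];yaw=np.degrees(np.arctan2(f[1],f[0]));l=-M[:2,1]
r=o-p[:2];print("yaw tool",yaw,"fwd",r@f,"left",r@l)
a=np.radians(10.34);ax=np.array([np.cos(a),np.sin(a)]);
for X in(-.095,0):
  c=np.array([.610,.187])+X*ax-.043*ax;print(X,c)
c=np.array([.610,.187])-.138*ax
print(delta(p,q,[*c,.15],10.3))
E
```

```text
[[ 0.63103344 -0.19142279  0.0828    ]
 [ 0.6520839  -0.23662955  0.0828    ]
 [ 0.51303605 -0.30415885  0.0828    ]
 [ 0.49005863 -0.25728378  0.0828    ]]
[ 0.57155301 -0.24737374] 25.47936385654261 [[ 1.12376906  2.83791479]
 [ 3.30335329 -0.70330084]
 [-2.08725032 -2.00375904]
 [-2.33987203 -0.1308549 ]]
[[ 0.002  0.42  -0.908]
 [-0.001 -0.908 -0.42 ]
 [-1.     0.002 -0.001]]
yaw tool 24.822669002548697 fwd 0.0483421554062748 left 0.0021139375968110084
-0.095 [0.47424112 0.16223051]
0 [0.56769832 0.17928197]
(array([ -3.37, -16.58,  -5.28]), array([ 2.9 , -0.02, -0.02]))
```

Call:
drive_tool --series '[{"x":-0.6,"y":0,"z":0,"ax":0,"ay":0,"az":0},{"x":-1.4,"y":0,"z":0,"ax":0,"ay":0,"az":0},{"x":-2.3,"y":0,"z":0,"ax":0,"ay":0,"az":0},{"x":-3.0,"y":0,"z":0,"ax":0,"ay":0,"az":0},{"x":-3.5,"y":0,"z":0,"ax":0,"ay":0,"az":0}]' --hand 0.4

```text
time: 4.13
tool_pos: [0.5284, -0.2695, 0.1547]
tool_rot: [0.153, 0.691, 0.151, -0.69]
contact_force: [0.8, 0.1, -1.1]
gripper_width: 0.612
```

Call:
drive_tool --series '[{"x":0,"y":-0.6,"z":-0.2,"ax":0,"ay":0,"az":0},{"x":0,"y":-1.6,"z":-0.5,"ax":0,"ay":0,"az":0},{"x":0,"y":-2.7,"z":-0.9,"ax":0,"ay":0,"az":0},{"x":0,"y":-3.9,"z":-1.2,"ax":0,"ay":0,"az":0},{"x":0,"y":-5.1,"z":-1.6,"ax":0,"ay":0,"az":0}]' --hand 0.4

```text
time: 4.55
tool_pos: [0.509, -0.1345, 0.1509]
tool_rot: [-0.151, -0.69, -0.152, 0.691]
contact_force: [0.8, -0.0, -1.2]
gripper_width: 0.612
```

Call:
drive_tool --series '[{"x":0,"y":-1.2,"z":-0.4,"ax":0,"ay":0,"az":0},{"x":0,"y":-2.4,"z":-0.8,"ax":0,"ay":0,"az":0},{"x":0,"y":-3.6,"z":-1.2,"ax":0,"ay":0,"az":0},{"x":0,"y":-4.8,"z":-1.6,"ax":0,"ay":0,"az":0},{"x":0,"y":-6.0,"z":-2.0,"ax":0,"ay":0,"az":0}]' --hand 0.4

```text
time: 4.97
tool_pos: [0.4913, 0.0228, 0.1511]
tool_rot: [-0.152, -0.69, -0.152, 0.691]
contact_force: [1.2, 0.0, -1.2]
gripper_width: 0.614
```

Call:
drive_tool --series '[{"x":0,"y":-1.2,"z":-0.4,"ax":0.6,"ay":0,"az":0},{"x":0,"y":-2.4,"z":-0.8,"ax":1.3,"ay":0,"az":0},{"x":0,"y":-3.6,"z":-1.2,"ax":2,"ay":0,"az":0},{"x":0,"y":-4.6,"z":-1.5,"ax":2.6,"ay":0,"az":0},{"x":0,"y":-5.2,"z":-1.6,"ax":2.9,"ay":0,"az":0}]' --hand 0.4

```text
time: 5.38
tool_pos: [0.4727, 0.1582, 0.1511]
tool_rot: [-0.063, -0.703, -0.064, 0.705]
contact_force: [0.3, -0.1, -0.7]
gripper_width: 0.612
```

```bash
python3 - <<'E'
from plant import sensors,cams
import cv2,numpy as np
from h import *
f=cams.grab_frame("wrist"); cv2.imwrite("pics/w6.png",f["img"]); np.savez("pics/w6.npz",**f)
f=cams.grab_frame("top"); cv2.imwrite("pics/t6.png",f["img"])
s=sensors.state();print(s["time"],s["tool_pos"],s["contact_force"],s["gripper_width"],delta(s["tool_pos"],s["tool_rot"],[.4742,.1622,.15],10.34))
E
```

```text
5.4833 [0.4726418  0.15761641 0.15103341] [-0.33627858 -0.15484793 -1.11515008] 0.6165581534123349 (array([ 0.04, -0.17, -0.09]), array([0.04, 0.03, 0.01]))
```

View pics/w6.png

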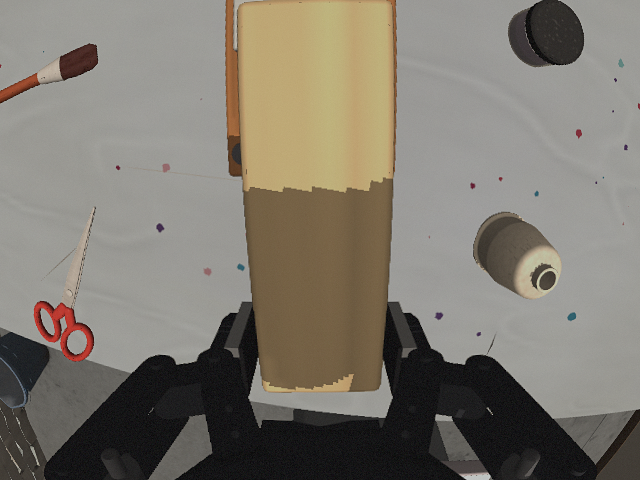

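View pics/t6.png

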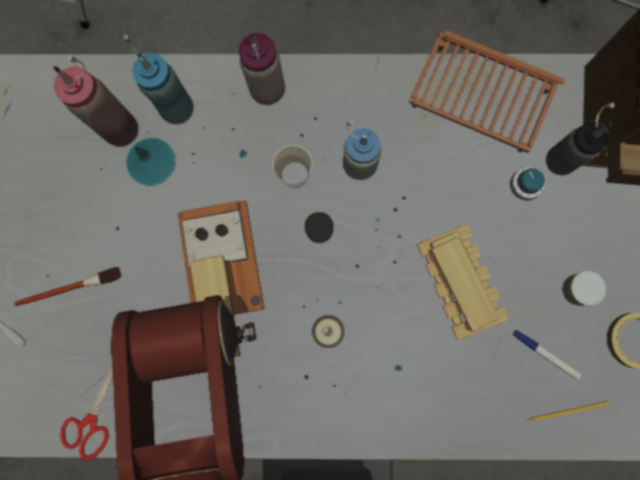

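Call:
drive_tool --series '[{"x":0.6,"y":-0.17,"z":0.2,"ax":0,"ay":0,"az":0},{"x":1.5,"y":-0.17,"z":0.3,"ax":0,"ay":0,"az":0},{"x":2.5,"y":-0.17,"z":0.3,"ax":0,"ay":0,"az":0},{"x":3.5,"y":-0.17,"z":0.3,"ax":0,"ay":0,"az":0},{"x":4,"y":-0.17,"z":0.3,"ax":0,"ay":0,"az":0}]' --hand 0.4

```text
time: 5.9
tool_pos: [0.4635, 0.1571, 0.0484]
tool_rot: [-0.064, -0.702, -0.063, 0.706]
contact_force: [-1.0, -0.5, -0.8]
gripper_width: 0.611
```

```bash
python3 - <<'E'
from plant import sensors,cams
import cv2,numpy as np
from h import *
f=cams.grab_frame("wrist"); cv2.imwrite("pics/w7.png",f["img"]); np.savez("pics/w7.npz",**f)
f=cams.grab_frame("scene"); cv2.imwrite("pics/s7.png",cv2.resize(f["img"][180:330,160:360],None,fx=4,fy=4))
f=cams.grab_frame("top"); np.savez("pics/t7.npz",**f);cv2.imwrite("pics/t7.png",cv2.resize(f["img"][195:330,170:280],None,fx=4,fy=4,interpolation=cv2.INTER_CUBIC))
s=sensors.state();print(s["time"],s["tool_pos"],s["contact_force"],s["gripper_width"],delta(s["tool_pos"],s["tool_rot"],[.4742,.1622,.0105],10.34))
E
```

```text
6.05 [0.4648738  0.15737526 0.05071136] [ 0.46760787 -0.86964082 -0.35114692] 0.6159679717445904 (array([ 1.61, -0.12, -0.41]), array([-0.01,  0.05, -0.  ]))
```

View pics/s7.png

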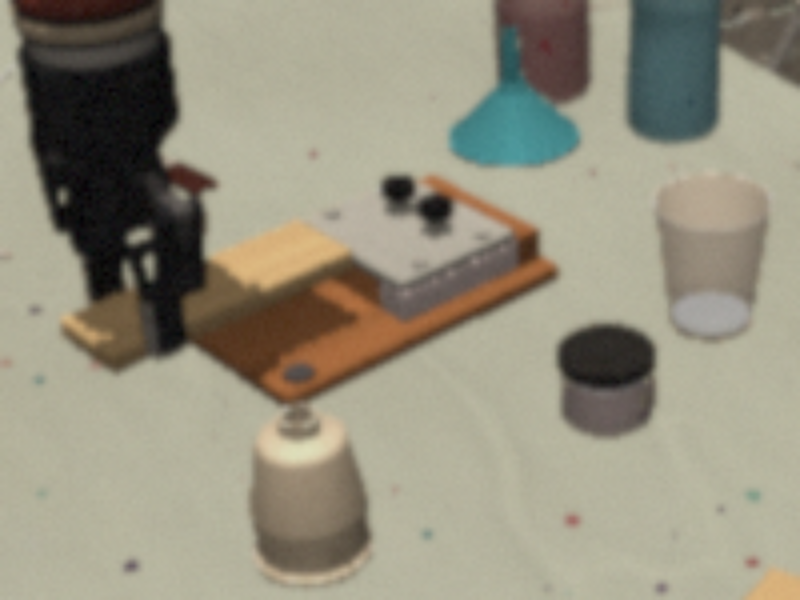

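View pics/t7.png

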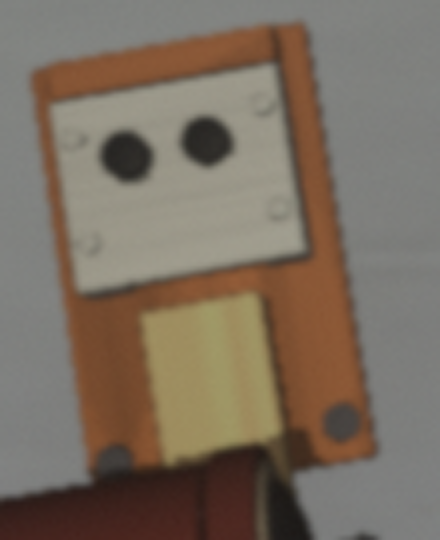

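View pics/w7.png

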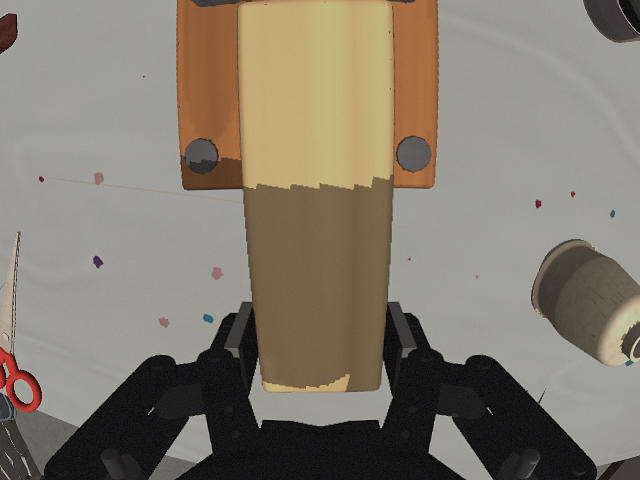

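```bash
python3 - <<'E'
from h import *
from plant import sensors
s=sensors.state();p,q=s["tool_pos"],s["tool_rot"]
M=Ro.from_quat(np.r_[q[1:],q[0]]).as_matrix();f=-M[:2,2];l=-M[:2,1]
print("yaw",np.degrees(np.arctan2(f[1],f[0])))
B=fray("pics/w7.npz",[(183,189),(436,188)],.012)[:,:2];print("wrist base front corners fwd/left",[((b-p[:2])@f*1e3,(b-p[:2])@l*1e3) for b in B], "yaw",np.degrees(np.arctan2(*(B[0]-B[1])[::-1]))-90)
D=fray("pics/w7.npz",[(241,4),(392,3),(380,390),(263,391)],.067)[:,:2];print("wrist board",[((b-p[:2])@f*1e3,(b-p[:2])@l*1e3) for b in D])
T=ray("pics/t7.npz",np.array([(140,315),(260,292)])/4+[170,195],.067)[:,:2]
o=np.array([.6102,.1866]);a=np.radians(10.34);ax=np.array([np.cos(a),np.sin(a)]);ay=np.array([-ax[1],ax[0]])
print("top tip corners in press",[((t-o)@ax*1e3,(t-o)@ay*1e3) for t in T])
print("tcp in press",(p[:2]-o)@ax,(p[:2]-o)@ay)
E
```

```text
yaw 10.305908920053252
wrist base front corners fwd/left [(np.float64(49.52801400196074), np.float64(70.98304314321378)), (np.float64(49.659377232961546), np.float64(-57.4306387275044))] yaw 10.364521234509198
wrist board [(np.float64(123.49448022130855), np.float64(27.00467854015744)), (np.float64(123.63791351802762), np.float64(-22.7088697853692)), (np.float64(-29.188856962237082), np.float64(-25.5494414436257)), (np.float64(-29.73625780078998), np.float64(26.2493470499212))]
top tip corners in press [(np.float64(-27.1965677296079), np.float64(21.673381745050587)), (np.float64(-26.597813759189012), np.float64(-30.907533323101013))]
tcp in press -0.14821162052678027 -0.002665671419345306
```

Call:
drive_tool --series '[{"x":0.4,"y":-0.2,"z":-0.2,"ax":0,"ay":0,"az":0},{"x":0.8,"y":-0.2,"z":-0.2,"ax":0,"ay":0,"az":0},{"x":1.2,"y":-0.2,"z":-0.2,"ax":0,"ay":0,"az":0},{"x":1.5,"y":-0.2,"z":-0.2,"ax":0,"ay":0,"az":0},{"x":1.5,"y":-0.2,"z":-0.2,"ax":0,"ay":0,"az":0}]' --hand 0.4

```text
time: 6.47
tool_pos: [0.469, 0.1635, 0.0132]
tool_rot: [-0.064, -0.703, -0.063, 0.706]
contact_force: [-0.4, 0.2, -1.8]
gripper_width: 0.612
```

```bash
cat > look.py <<'E'
import sys
from plant import sensors,cams
import cv2,numpy as np
from h import *
n=sys.argv[1]
f=cams.grab_frame("wrist"); cv2.imwrite(f"pics/w{n}.png",f["img"]); np.savez(f"pics/w{n}.npz",**f)
f=cams.grab_frame("scene"); a=cv2.resize(f["img"][190:310,170:340],None,fx=4,fy=4)
f=cams.grab_frame("top"); np.savez(f"pics/t{n}.npz",**f);b=cv2.resize(f["img"][195:330,170:280],None,fx=3.56,fy=3.56,interpolation=cv2.INTER_CUBIC)
c=np.hstack([a,b[:480]]);cv2.imwrite(f"pics/c{n}.png",cv2.resize(c,(800,int(480*800/c.shape[1]))))
s=sensors.state();print(s["time"],s["tool_pos"],s["contact_force"],s["gripper_width"])
o=np.array([.6102,.1866]);a=np.radians(10.34);ax=np.array([np.cos(a),np.sin(a)]);ay=np.array([-ax[1],ax[0]])
print("tcp in press mm",(s["tool_pos"][:2]-o)@ax*1e3,(s["tool_pos"][:2]-o)@ay*1e3,delta(s["tool_pos"],s["tool_rot"],s["tool_pos"],10.34)[1])
E
python3 look.py 8
```

```text
6.6167 [0.47068978 0.16390292 0.01520676] [-0.17479089 -0.88244319 -1.10253315] 0.6149163286831678
tcp in press mm -141.31844286687414 2.7120819604141575 [-0. -0. -0.]
```

View pics/c8.png

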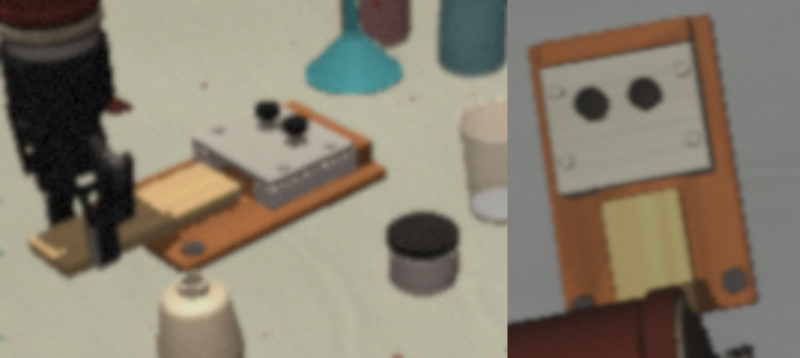

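View pics/w8.png

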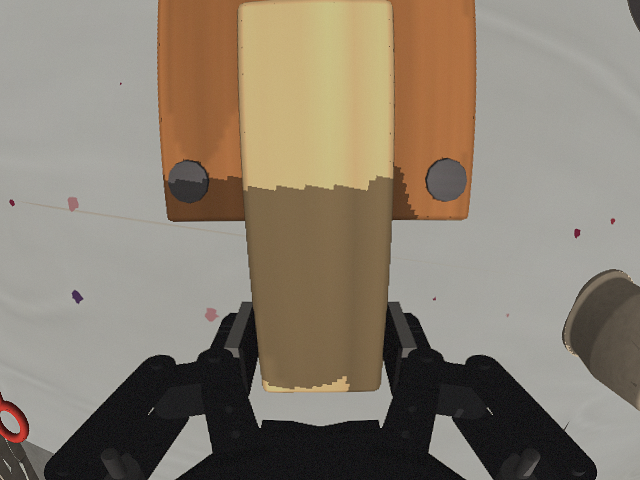

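Laterally aligned: the board's centre is at about column 318.5 and the base's at about 317.5. I'll lay it down now.

Call:
drive_tool --series '[{"x":0.1,"y":0,"z":0,"ax":0,"ay":0,"az":0},{"x":0.15,"y":0,"z":0,"ax":0,"ay":0,"az":0},{"x":0.2,"y":0,"z":0,"ax":0,"ay":0,"az":0},{"x":0.2,"y":0,"z":0,"ax":0,"ay":0,"az":0}]' --hand 0.4

```text
time: 6.95
tool_pos: [0.4705, 0.164, 0.0099]
tool_rot: [-0.064, -0.704, -0.064, 0.704]
contact_force: [0.3, 0.3, -1.5]
gripper_width: 0.612
```

```bash
python3 look.py 9
```

```text
7.1 [0.47067429 0.16399126 0.01013492] [-0.15642553  0.04006059 -1.14074874] 0.6160715059073049
tcp in press mm -141.31783424515012 2.801759991515283 [-0. -0.  0.]
```

View pics/c9.png

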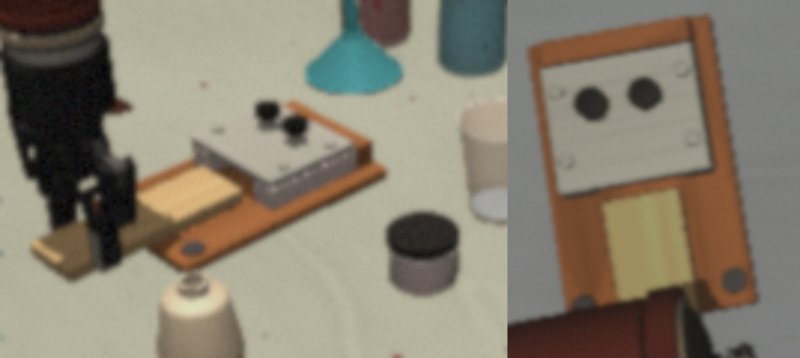

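Call:
drive_tool --series '[{"x":0.02,"y":0,"z":0,"ax":0,"ay":0,"az":0},{"x":0.04,"y":0,"z":0,"ax":0,"ay":0,"az":0},{"x":0.05,"y":0,"z":0,"ax":0,"ay":0,"az":0}]' --hand 0.4

```text
time: 7.35
tool_pos: [0.4707, 0.164, 0.0093]
tool_rot: [-0.064, -0.704, -0.064, 0.704]
contact_force: [-3.6, -1.3, 5.0]
gripper_width: 0.615
```

Contact on the base. Sliding in under the bridge.

Call:
drive_tool --series '[{"x":0,"y":0,"z":-0.3,"ax":0,"ay":0,"az":0},{"x":0,"y":0,"z":-0.6,"ax":0,"ay":0,"az":0},{"x":0,"y":0,"z":-0.9,"ax":0,"ay":0,"az":0},{"x":0,"y":0,"z":-1.2,"ax":0,"ay":0,"az":0},{"x":0,"y":0,"z":-1.4,"ax":0,"ay":0,"az":0}]' --hand 0.4

```text
time: 7.77
tool_pos: [0.5058, 0.1704, 0.0096]
tool_rot: [-0.064, -0.704, -0.064, 0.704]
contact_force: [-6.0, -1.1, 9.6]
gripper_width: 0.616
```

```bash
python3 look.py 10
```

```text
7.9167 [0.50668285 0.17051212 0.00967607] [1.8251068 0.1634034 2.812158 ] 0.6134784352617371
tcp in press mm -104.7236284063353 2.753587843597254 [-0.   -0.04  0.  ]
```

View pics/c10.png

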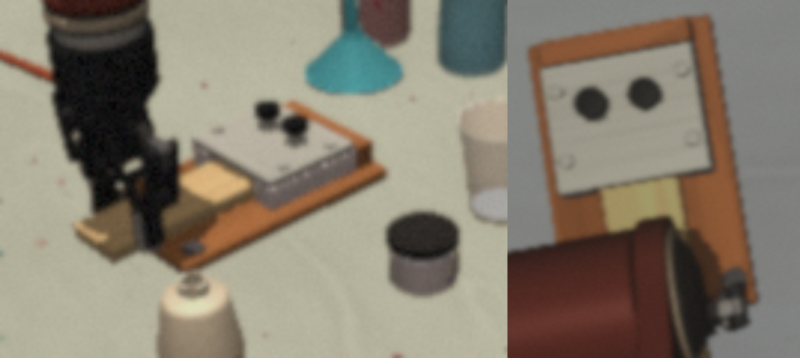

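View pics/w10.png

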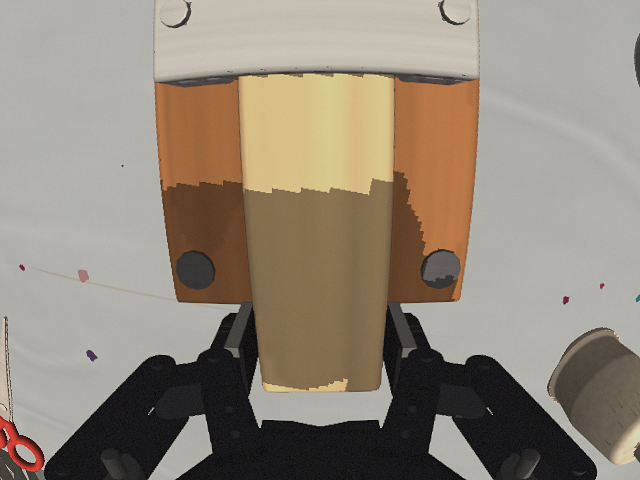

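Call:
drive_tool --series '[{"x":0,"y":0,"z":-0.4,"ax":0,"ay":0,"az":0},{"x":0,"y":0,"z":-0.8,"ax":0,"ay":0,"az":0},{"x":0,"y":0,"z":-1.2,"ax":0,"ay":0,"az":0},{"x":0,"y":0,"z":-1.6,"ax":0,"ay":0,"az":0},{"x":0,"y":0,"z":-1.9,"ax":0,"ay":0,"az":0}]' --hand 0.4

```text
time: 8.33
tool_pos: [0.5517, 0.1788, 0.0096]
tool_rot: [-0.064, -0.704, -0.064, 0.705]
contact_force: [-7.5, -0.8, 11.8]
gripper_width: 0.613
```

Call:
drive_tool --series '[{"x":0,"y":0,"z":-0.1,"ax":0,"ay":0,"az":0},{"x":0,"y":0,"z":-0.2,"ax":0,"ay":0,"az":0},{"x":0,"y":0,"z":-0.3,"ax":0,"ay":0,"az":0}]' --hand 0.4

```text
time: 8.58
tool_pos: [0.5584, 0.1801, 0.0096]
tool_rot: [-0.064, -0.703, -0.064, 0.705]
contact_force: [-5.5, -0.9, 10.2]
gripper_width: 0.615
```

```bash
python3 look.py 11
```

```text
8.7333 [0.55906678 0.18016425 0.00966706] [-2.90542279 -1.44816464  7.52813577] 0.6140344199422647
tcp in press mm -51.45796355553089 2.8466179713652333 [-0.    0.01  0.  ]
```

View pics/w11.png

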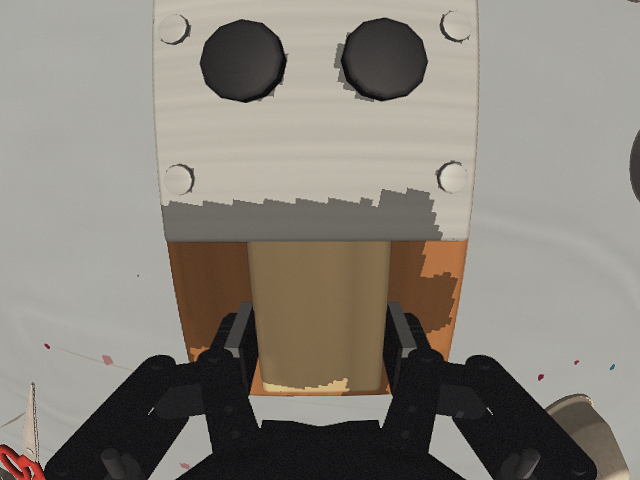

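```bash
cat > prot.py <<'E'
import sys
from h import *
n=f"pics/w{sys.argv[1]}.npz";re,rt,rb=map(float,sys.argv[2:5])
o=np.array([.6102,.1866]);a=np.radians(10.34);ax=np.array([np.cos(a),np.sin(a)])
for nm,r,z in(("bridge",re,.04),("tail",rt,.026),("base",rb,.012)):print(nm,(fray(n,[(319,r)],z)[0,:2]-o)@ax*1e3)
E
python3 prot.py 11 240 390 395
```

```text
bridge -5.7274708089095885
tail -81.14451818496629
base -97.27240651749011
```

Call:
drive_tool --series '[{"x":0,"y":0,"z":-0.06,"ax":0,"ay":0,"az":0},{"x":0,"y":0,"z":-0.12,"ax":0,"ay":0,"az":0},{"x":0,"y":0,"z":-0.18,"ax":0,"ay":0,"az":0}]' --hand 0.4

```text
time: 8.98
tool_pos: [0.5627, 0.1809, 0.0097]
tool_rot: [-0.064, -0.703, -0.064, 0.705]
contact_force: [-6.1, -0.6, 10.3]
gripper_width: 0.611
```

Call:
drive_tool --series '[{"x":0,"y":0,"z":-0.06,"ax":0,"ay":0,"az":0},{"x":0,"y":0,"z":-0.1,"ax":0,"ay":0,"az":0}]' --hand 0.4

```text
time: 9.15
tool_pos: [0.5653, 0.1814, 0.0097]
tool_rot: [-0.064, -0.703, -0.064, 0.705]
contact_force: [-6.1, -0.8, 10.5]
gripper_width: 0.611
```

Call:
drive_tool --series '[{"x":0,"y":0,"z":-0.06,"ax":0,"ay":0,"az":0},{"x":0,"y":0,"z":-0.1,"ax":0,"ay":0,"az":0}]' --hand 0.4

```text
time: 9.32
tool_pos: [0.5655, 0.1814, 0.0096]
tool_rot: [-0.064, -0.701, -0.063, 0.707]
contact_force: [-17.8, -3.7, 20.0]
gripper_width: 0.612
```

```bash
python3 look.py 12
```

```text
9.4667 [0.56554523 0.18137089 0.00967943] [-14.01072622  -3.60328272  17.69680099] 0.615299623079406
tcp in press mm -44.86813787157967 2.870855346988973 [-0.   0.1 -0. ]
```

View pics/w12.png

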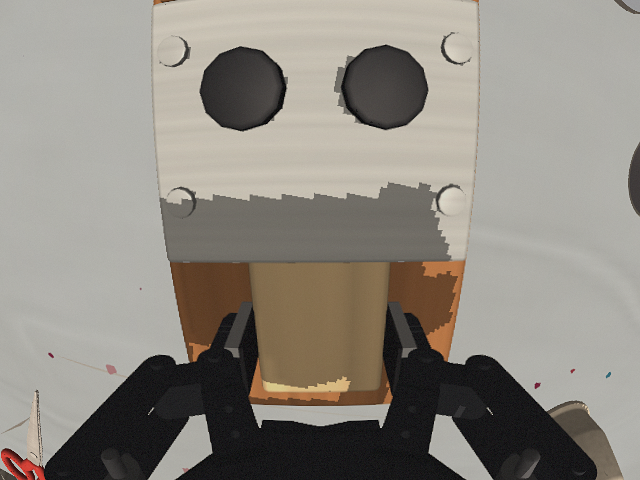

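Call:
drive_tool --series '[{"x":0,"y":0,"z":0,"ax":0,"ay":0,"az":0},{"x":0,"y":0,"z":0,"ax":0,"ay":0,"az":0},{"x":0,"y":0,"z":0,"ax":0,"ay":0,"az":0},{"x":0,"y":0,"z":0,"ax":0,"ay":0,"az":0}]' --hand 0.9

```text
time: 9.8
tool_pos: [0.5683, 0.1817, 0.0084]
tool_rot: [-0.064, -0.704, -0.064, 0.704]
contact_force: [-0.2, 0.3, -0.4]
gripper_width: 0.901
```

```bash
python3 look.py 13
```

```text
9.95 [0.56849236 0.18176658 0.00858629] [0.53303247 0.95739487 0.38435537] 0.9068429446566055
tcp in press mm -41.89784897166881 2.731139054523625 [-0.  0.  0.]
```

View pics/w13.png

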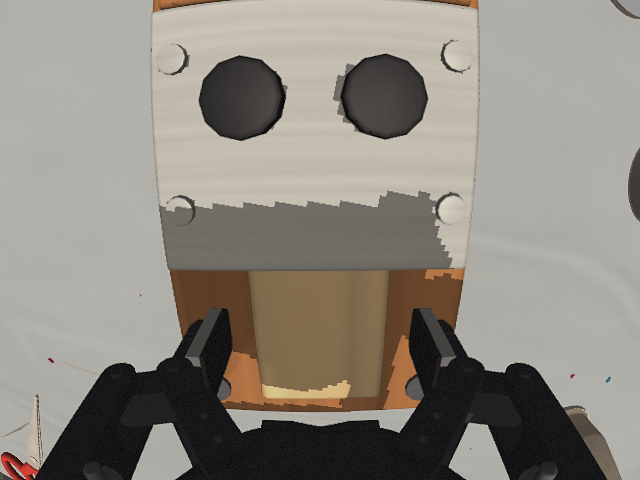

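```bash
python3 prot.py 13 269 398 410
```

```text
bridge -5.343640741363609
tail -74.92660270971258
base -96.79954708697834
```

Call:
drive_tool --series '[{"x":-0.5,"y":0,"z":0,"ax":0,"ay":0,"az":0},{"x":-1.5,"y":0,"z":0,"ax":0,"ay":0,"az":0},{"x":-2.7,"y":0,"z":0,"ax":0,"ay":0,"az":0},{"x":-3.8,"y":0,"z":0,"ax":0,"ay":0,"az":0},{"x":-4.5,"y":0,"z":0,"ax":0,"ay":0,"az":0}]' --hand 0.9

```text
time: 10.37
tool_pos: [0.5702, 0.1821, 0.126]
tool_rot: [0.063, 0.706, 0.064, -0.702]
contact_force: [0.5, 0.5, 1.2]
gripper_width: 0.903
```

Call:
drive_tool --series '[{"x":0,"y":0,"z":1,"ax":0,"ay":0,"az":0},{"x":0,"y":0,"z":2,"ax":0,"ay":0,"az":0},{"x":0,"y":0,"z":3,"ax":0,"ay":0,"az":0},{"x":0,"y":0,"z":4,"ax":0,"ay":0,"az":0},{"x":0,"y":0,"z":4,"ax":0,"ay":0,"az":0}]' --hand 0

```text
time: 10.78
tool_pos: [0.4663, 0.1635, 0.1208]
tool_rot: [-0.064, -0.703, -0.064, 0.705]
contact_force: [1.3, -0.6, -1.0]
gripper_width: 0.186
```

```bash
python3 look.py 14
```

```text
10.9333 [0.47088551 0.16404072 0.12242928] [-0.03415547  0.59136756 -0.59495795] 0.0005500132379558195
tcp in press mm -141.10116192804452 2.812510475253652 [-0.   -0.03  0.  ]
```

View pics/w14.png

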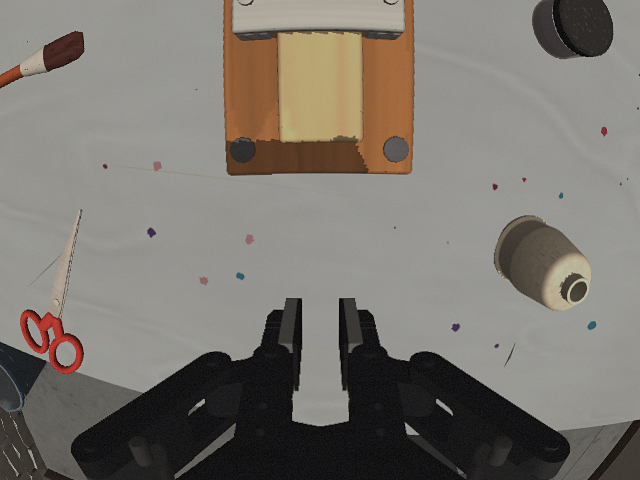

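View pics/c14.png

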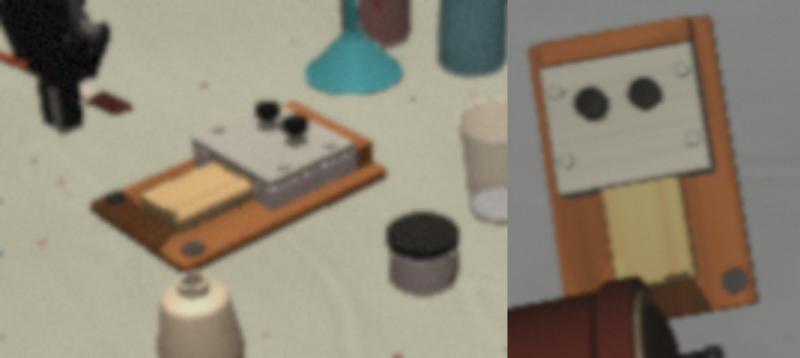

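The board protrudes about 69.6 mm in front of the bridge, against a nominal 70. I'll confirm it's home with a gentle push on the tail using the shut fingers.

Call:
drive_tool --series '[{"x":1,"y":0.1,"z":0,"ax":0,"ay":0,"az":0},{"x":2,"y":0.1,"z":0,"ax":0,"ay":0,"az":0},{"x":3,"y":0.1,"z":0,"ax":0,"ay":0,"az":0},{"x":3.8,"y":0.1,"z":0,"ax":0,"ay":0,"az":0},{"x":4.15,"y":0.1,"z":0,"ax":0,"ay":0,"az":0}]' --hand 0

```text
time: 11.35
tool_pos: [0.4698, 0.1611, 0.015]
tool_rot: [-0.064, -0.703, -0.063, 0.706]
contact_force: [0.7, 0.9, 0.7]
gripper_width: -0.002
```

Call:
drive_tool --series '[{"x":0,"y":0,"z":-0.4,"ax":0,"ay":0,"az":0},{"x":0,"y":0,"z":-0.9,"ax":0,"ay":0,"az":0},{"x":0,"y":0,"z":-1.3,"ax":0,"ay":0,"az":0},{"x":0,"y":0,"z":-1.6,"ax":0,"ay":0,"az":0},{"x":0,"y":0,"z":-1.7,"ax":0,"ay":0,"az":0}]' --hand 0

```text
time: 11.77
tool_pos: [0.5154, 0.1695, 0.0193]
tool_rot: [0.063, 0.705, 0.064, -0.703]
contact_force: [0.8, 0.3, 0.0]
gripper_width: 0.0
```

Call:
drive_tool --series '[{"x":0,"y":0,"z":-0.06,"ax":0,"ay":0,"az":0},{"x":0,"y":0,"z":-0.12,"ax":0,"ay":0,"az":0},{"x":0,"y":0,"z":-0.18,"ax":0,"ay":0,"az":0}]' --hand 0

```text
time: 12.02
tool_pos: [0.5167, 0.1699, 0.0176]
tool_rot: [-0.064, -0.704, -0.064, 0.704]
contact_force: [0.3, 0.2, -0.1]
gripper_width: -0.001
```

Call:
drive_tool --series '[{"x":0,"y":0,"z":-0.06,"ax":0,"ay":0,"az":0},{"x":0,"y":0,"z":-0.12,"ax":0,"ay":0,"az":0},{"x":0,"y":0,"z":-0.18,"ax":0,"ay":0,"az":0}]' --hand 0

```text
time: 12.27
tool_pos: [0.5211, 0.1707, 0.0175]
tool_rot: [-0.064, -0.704, -0.064, 0.704]
contact_force: [0.4, 0.5, -0.3]
gripper_width: -0.003
```

Call:
drive_tool --series '[{"x":0,"y":0,"z":-0.06,"ax":0,"ay":0,"az":0},{"x":0,"y":0,"z":-0.1,"ax":0,"ay":0,"az":0}]' --hand 0

```text
time: 12.43
tool_pos: [0.5233, 0.1711, 0.0174]
tool_rot: [-0.064, -0.704, -0.064, 0.705]
contact_force: [-3.1, -1.2, 1.8]
gripper_width: 0.006
```

Call:
drive_tool --series '[{"x":0,"y":0,"z":-0.06,"ax":0,"ay":0,"az":0},{"x":0,"y":0,"z":-0.1,"ax":0,"ay":0,"az":0}]' --hand 0

```text
time: 12.6
tool_pos: [0.5234, 0.1712, 0.017]
tool_rot: [-0.064, -0.701, -0.063, 0.707]
contact_force: [-11.1, -2.0, 7.9]
gripper_width: 0.001
```

The force rose to 11 N with no further travel, so the board is home. Retreating.

Call:
drive_tool --series '[{"x":0,"y":0,"z":0.4,"ax":0,"ay":0,"az":0},{"x":0,"y":0,"z":1,"ax":0,"ay":0,"az":0},{"x":-1,"y":0,"z":1.5,"ax":0,"ay":0,"az":0},{"x":-2.5,"y":0,"z":2,"ax":0,"ay":0,"az":0},{"x":-4,"y":0,"z":2,"ax":0,"ay":0,"az":0}]' --hand 0

```text
time: 13.02
tool_pos: [0.4734, 0.1621, 0.1163]
tool_rot: [-0.064, -0.702, -0.064, 0.706]
contact_force: [1.4, -0.4, 0.2]
gripper_width: -0.001
```

Call:
drive_tool --series '[{"x":-1,"y":-1,"z":0,"ax":0,"ay":0,"az":0},{"x":-2,"y":-2,"z":0,"ax":0,"ay":0,"az":0},{"x":-3,"y":-3,"z":0,"ax":0,"ay":0,"az":0},{"x":-3,"y":-4,"z":0,"ax":0,"ay":0,"az":0},{"x":-3,"y":-5,"z":0,"ax":0,"ay":0,"az":0}]' --hand 0

```text
time: 13.43
tool_pos: [0.4556, 0.2873, 0.1956]
tool_rot: [0.063, 0.706, 0.064, -0.702]
contact_force: [-0.3, 0.2, -1.1]
gripper_width: 0.002
```

```bash
python3 look.py 15; python3 - <<'E'
from plant import cams
import cv2
for n in("top","scene"): cv2.imwrite(f"pics/{n}15.png",cams.grab_frame(n)["img"])
E
```

```text
13.5833 [0.45405434 0.28661509 0.19259185] [ 0.20272417 -0.7465545  -0.52562082] -0.005854782076045219
tcp in press mm -135.6582399173114 126.4172818647189 [ 0.03 -0.01  0.  ]
```

View pics/top15.png

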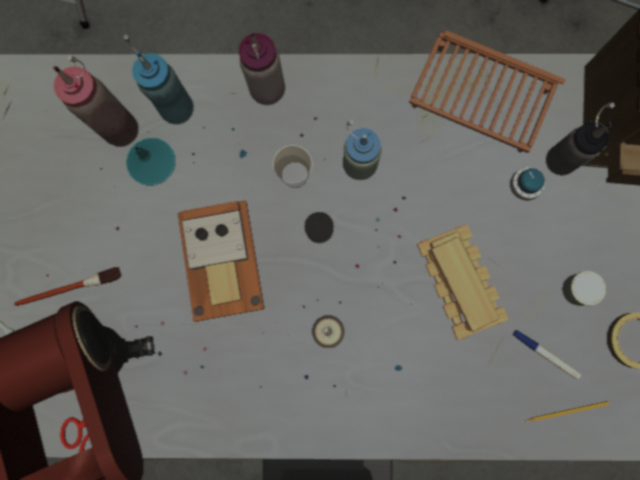

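View pics/scene15.png

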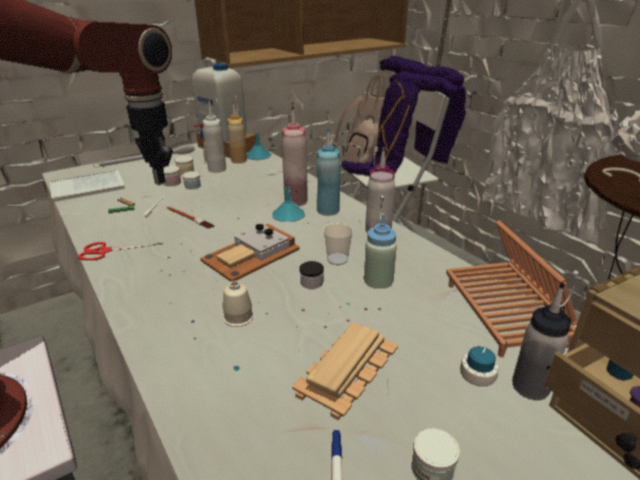

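View pics/c15.png

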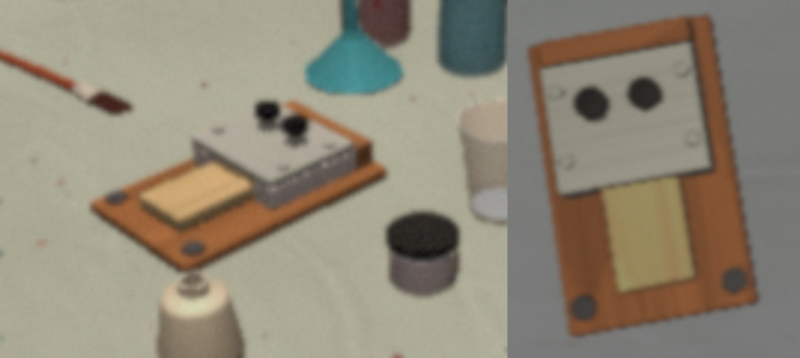

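```bash
python3 -c "
from plant import workorder
print(workorder.job_done())"
```

```text
the job is handed in; nothing more can be done
None
```

The top board is in the press, flat and fully home against the stop, and I handed the job in at about 13.6 s of the 46 s allowed.

I gripped only the top board across its width and carried it over the cone of thread. I then laid it on the open front of the base, slid it under the bridge until it met the stop, and released it. Afterwards I nudged its tail with the shut fingers.

**Last checks:**
- **Fully home:** the board sticks out about 69.6 mm in front of the bridge, against a nominal 70 mm. The final nudge rose to about 11 N with no further travel.
- **Forces:** the highest wrist reading I saw was about 27 N, as the board met the stop; the limits are 40 N for pressing and 120 N at the wrist.
- **Other boards:** the last pictures show the two boards still stacked on the duckboard.
- **Bystanders:** the pot, cone, bottle and cup appear at the same pixels as before, and the arm is clear of everything.

**Disagreements:** the wrist camera's positions along the press read about 5 mm too far in. I therefore judged how far in the board is from its distance to the bridge edge and from the contact force. Before the insertion, estimates of the sideways correction ranged from 2.7 to 5.5 mm. I used 5 mm, and the board went in without touching the sides.

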